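# Stop the bench drive and shift its pull-and-turn range selector

## Task

Press the mushroom-headed stop button fully down for a moment and let it spring back, then shift the bench's range selector: pull its sprung knob up out of its notch, turn it counter-clockwise past the raised tab and feel for the next notch, so that the knob drops fully home there, without forcing the lug against its notch or bearing down on it. Leave the parts lying about where they are.

Things in the scene. Friction and masses are not known exactly. Their poses are not given: they have to be found in the camera images.
- console: grey sheet-metal test console, 300 (its x) x 420 (its y) x 70 mm, fixed to the bench; origin at the centre of its underside. It carries the selector on one side and the stop button on the other; which is left and which is right changes.
- selector: square aluminium selector housing, 130 x 130 x 22 mm, fixed on the console top; origin at the centre of its underside, on the knob's vertical turning axis, z up. Everything of the selector turns about this axis. A dark steel index ring (94 to 106 mm across, 6 mm high, fixed) lies on it around the knob.
- knob_grip (a point): centre of the black knob's grip, on the turning axis: an upright bar 50 mm long (along the knob's x, to the pointer), 16 thick (y), 40 tall, on a round skirt 86 mm across. This point is at mid height of the bar (bar top 20 mm above, skirt top 20 mm below); knob home: 60.5 mm above the housing's underside. Its orientation turns with the knob.
- pointer_tip (a point): tip of the white pointer rib on top of the skirt, 42 mm from the turning axis, in line with the bar grip; one steel lug is hidden under the skirt right below it, 36 mm from the axis.
- tab_top (a point): top centre of the raised dark steel tab on the index ring (18 x 7 mm, 14 high), 53 mm from the turning axis, 36 mm above the housing's underside, 0.80 to 0.92 rad counter-clockwise (from above) from the pointer at the start. The new notch is hidden under the skirt beyond the tab: the pointer must pass the tab by 0.06 to 0.46 rad; where exactly must be felt.
- knob_pull (a joint): how far the knob is pulled up, m: 0 fully home, stop at 0.013. A spring draws it down, about 6 N when home, 9 N pulled out. The lug is locked in a notch up to about 0.007; let down anywhere between the notches it rests on a steel land at 0.006 to 0.007, and over a notch it drops to 0. Lug or notch is damaged above 25 N between them.
- knob_turn (a joint): how far the knob is turned, rad, counter-clockwise from above: 0 in its starting notch, end stop at 1.55. Only two notches: the starting and the new one; the lug plays about 0.04 rad to either side in each. Riding on the land under the spring, turning takes about 0.1 N m; dropped into a notch, it is blocked (25 N at the lug is 0.9 N m).
- stop_unit: block of the stop button, 72 x 72 x 20 mm with a steel collar, fixed on the console top; origin at the centre of its underside.
- stop_top (a point): centre of the top of the mushroom-shaped push button's head (40 mm across), 49.5 mm above the underside of its block (119.5 mm above the bench) when not pressed; it is pressed straight down.
- stop_head (a joint): how far the mushroom button is pressed, m: 0 out, 0.006 fully down; takes about 2 N to start and 6 N to reach the bottom; springs back by itself.
- weight: dented aluminium calibration weight, 42 mm across and 49 mm tall, standing on the console behind the middle; loose, to be left alone. Its origin is on its underside.
- bushing: blue nylon bushing, a ring 26 mm across and 22 mm tall, on the console near its front edge; loose, to be left alone. Its origin is on its underside.
- spacer: steel spacer ring, 36 mm across and 8 mm thick, on the console near its far edge; loose, to be left alone. Its origin is on its underside.
- motion_sensor: black plastic motion sensor with a threaded steel nose, about 115 x 27 x 27 mm, lying on the bench to the right of the console; loose, to be left alone. Its origin is on its underside.
- pinion_shaft: brass pinion shaft, 110 mm long, 18 mm thick, lying on the bench to the left of the console; loose, to be left alone. Its origin is on its underside.
- screwdriver: screwdriver, 190 mm long, lying on the bench at the right front; loose, to be left alone. Its origin is on its underside.
- gauge_block: flat steel gauge block, 30 x 35 x 9 mm, lying on the bench at the left front; loose, to be left alone. Its origin is on its underside.

How it is judged:
By the outcome, as a careful person would: the job done as asked, in the order asked, and still so for the second after the job is handed in, with the robot touching nothing.
It also fails if it takes over 54 s, if anything falls off the work surface, if the arm or the gripper's body presses on something with over 40 N, if the wrist force passes 120 N, or if a joint passes its speed limit or range.

## Robot

A 6-joint arm with a two-finger parallel gripper is mounted at the origin on the work surface. World frame = base frame: x ahead of the robot, y to its left, z up, the work surface at z = 0. Lengths are in m, angles in rad, forces in N, time in s.
With the tool pointing down it reaches from about 0.3 to 0.875 m from the base axis. Payload 6.4 kg.
Tool frame: the origin (TCP) lies at the very end of the fingers, on their centre line; the grasp point (between the pads) lies 19 mm behind it; z points along the fingers, y is the direction in which the jaws open and shut (so a half turn about z gives the same grasp; the last joint's range is limited). The gripper opens to 85 mm and grips with 20 to 120 N. Pads are 22 mm wide; open, the fingers measure 114 mm over their backs; the gripper's body (76 mm by 85 mm) begins 54 mm behind the grasp point. The pads swing forward as they close: fully open they stand 13 mm farther back than shut.
Start: joints at [-1.458, 0.181, 1.607, -0, 1.354, -0.206], TCP at [0.18, -0.546, 0.231] pointing down, gripper open.
Joint ranges: [-2.99, 2.99], [-0.89, 2.07], [0.3, 2.58], [-1.14, 4.28], [0, 2.63], [-3.12, 3.12]. Speed limits (rad/s): [2.57, 2.57, 3.01, 3.14, 3.14, 3.14].

## Interface

Orientations are given as a unit quaternion [w, x, y, z].
In Python, from bench import * gives the robot as it stands.
- The arm moves only by the tool arm_command, never from a script. Its argument "motion" is text: rows parted by semicolons, each of 7 numbers parted by spaces: the shift along the tool's x, y, z in units of 0.2 m (1.0 is 0.2 m), then the turn, a rotation vector about the tool's x, y, z in units of 60 degrees (1.0 is 60 degrees), then the opening, from 0 (shut) to 1 (fully open). In form: tx ty tz ax ay az grip; .... A call has 1 to 10 rows; each row shifts and turns the pose as measured when the row begins, along the tool's axes as they then stand; what a row does not reach is not made up. A row lasts 1/12 s, in which the tool goes at most 41.7 mm and 7.16 degrees, less where a joint would pass 70% of its speed; a pose out of reach is approached as far as the arm can. A call with a number of a shift or a turn outside -1 to 1 is refused whole. A call with a gripper value outside its range is refused whole. The fingers move at their own pace and stop on an object; the grip force is fixed at half the most. Time passes only in rows, so rows that do not move let the fingers close. It gives the time, the measured TCP pose, the force and the opening at its end, in the units of the state.
- get_obs(): the state, without advancing time (a new reading comes with each control period).
- camera(name): name is "scene" or "top" or "wrist"; returns a dict with "img" (420x560x3 uint8, red, green, blue), "intrinsics" (3x3 intrinsics, pixels), "distortion" ([k1, k2, p1, p2, k3] as OpenCV has them; the pictures are not rectified), "pose" (4x4, takes a point from camera to world coordinates); the wrist camera has in their place "mount" (4x4, takes a point from camera to tool coordinates, whose origin is the TCP and whose axes are the flange's). Camera axes: x right, y down, z forward; pixel columns grow to the right and rows downward; lengths in m; the calibration is good to about 2 mm. A picture is of the moment at which its call begins: read the wrist's pose just before it. There is no depth.
- hand_in(): hands the job in, once; it reports no verdict.
Trained networks look in the newest picture that a camera, given by its name, has taken for a name from the list of things; names that differ only in an ending like _2 or _b are one class to them, and where a whole thing is asked for, a point or a joint stands for the part that bears it (a point fixed in the world has none). Each returns a list of dicts, best first, with "conf" (0 to 1); they miss things now and then, are a little off and sometimes report something else, mostly with a low value. They report only what shows in the picture. A call takes as long as a camera call.
- search_frame(camera, target): "box" ([left, top, right, bottom] in pixels, round what is visible of it).
The state is a dict: "time_s": time; "q": joint angles; "dq": joint speeds; "joint_efforts": joint torques, N m; "eef_pos": TCP position; "eef_rot": TCP orientation; "wrist_force": force on the tool from outside, world axes, zero at the start; "torque": the same for the moment, N m; "opening": opening from 0.0 (shut) to 1.0 (fully open).
Only numpy, scipy, OpenCV 4.12 (cv2) and the standard library are available. Lean on these libraries where they do the work, as an engineer would, in place of code of your own. Each camera call takes 0.05 s, during which the arm holds its last target.

## Working session

There is one attempt and no reset: what is moved stays moved. The work goes in short steps, Python scripts to look and compute and a tool call to move; the robot and the scene stay as the last step left them, time stands still between calls to the robot, and variables do not carry over. Pictures are saved under pics/ and viewed, and the job is handed in when it is done.

Besides the shell and the picture viewer there is one more tool, called after "Request:" as name(argument=value, ...), one argument or row to a line, values as JSON. arm_command: Moves the arm, as the interface text tells. Shifts and turns lie within -1 to 1; 1 stands for 0.2 m of shift or 60 degrees of turn. Its arguments: {"type":"object","properties":{"motion":{"type":"string"}},"required":["motion"]}

```bash
mkdir -p pics; ls; python3 - <<'E'
from bench import *
import cv2,pickle
D={}
o=get_obs();print(o)
for n in ["scene","top"]:
    c=camera(n);D[n]=c
    cv2.imwrite(f"pics/{n}0.png",c["img"][:,:,::-1])
    print(n,c["intrinsics"],c["distortion"],c["pose"])
    for t in ["selector","knob_grip","pointer_tip","tab_top","stop_top","console","stop_unit","weight","bushing","spacer"]:
        print(t,[(d["conf"],d["box"]) for d in search_frame(n,t)[:2]])
pickle.dump(D,open("d0.pkl","wb"))
print(get_obs()["time_s"])
E
```

```text
pics
{'time_s': 0.0, 'q': array([-1.45830155e+00,  1.81529747e-01,  1.60799643e+00,  8.03179074e-07,
        1.35378979e+00, -2.06282237e-01]), 'dq': array([-1.21343589e-03,  4.47614971e-04,  2.25346531e-03,  2.59908981e-03,
       -7.47514182e-04,  2.07114687e-05]), 'joint_efforts': array([-9.71272784e-04, -4.44869900e+01, -3.51342058e+01, -4.12843683e-04,
        9.06792877e-03, -3.62164826e-05]), 'eef_pos': array([ 0.18017245, -0.54547153,  0.23039609]), 'eef_rot': array([-8.60691430e-04,  9.87324168e-01,  1.58714349e-01,  4.07831709e-05]), 'wrist_force': array([ 0.50588539,  0.72566776, -0.55263268]), 'torque': array([-0.04380259,  0.014287  ,  0.00536406]), 'opening': 1.00077089708322}
scene [[403.40306483   0.         270.59818567]
 [  0.         403.40306483 210.67808438]
 [  0.           0.           1.        ]] [0.01242495 0.         0.         0.         0.        ] [[ 0.20368581  0.53793197 -0.81801057  1.34810193]
 [ 0.97883122 -0.12899285  0.15890339 -0.12674821]
 [-0.0200383  -0.83306065 -0.55281862  0.67447984]
 [ 0.          0.          0.          1.        ]]
selec
[... 916 characters left out ...]
]
 [-0.02116927 -0.11109946 -0.9935838   1.24535014]
 [ 0.          0.          0.          1.        ]]
selector [(0.59, [296.8, 189.6, 306.1, 204.7]), (0.57, [200.7, 172.7, 257.8, 225.7])]
knob_grip [(0.84, [212.5, 184.3, 241.0, 216.1])]
pointer_tip [(0.66, [210.9, 184.2, 243.6, 214.6])]
tab_top [(0.66, [208.5, 179.8, 247.9, 216.3]), (0.44, [185.3, 143.2, 340.2, 259.8])]
stop_top [(0.59, [120.9, 214.6, 137.5, 241.1]), (0.43, [291.3, 186.8, 307.1, 201.5])]
console [(0.7, [185.1, 145.2, 341.7, 260.2]), (0.26, [282.7, 182.9, 313.0, 211.4])]
stop_unit [(0.58, [283.3, 183.1, 313.3, 209.1])]
weight []
bushing [(0.5, [265.9, 233.0, 273.1, 241.6])]
spacer [(0.67, [314.8, 148.6, 329.3, 161.0])]
1.1
```

View crops.

```bash
python3 - <<'E'
import cv2
a=cv2.imread("pics/top0.png")[130:270,170:350]; cv2.imwrite("pics/topc.png",cv2.resize(a,None,fx=4.2,fy=4.2,interpolation=cv2.INTER_CUBIC))
a=cv2.imread("pics/scene0.png")[180:300,180:400]; cv2.imwrite("pics/scenec.png",cv2.resize(a,None,fx=3.6,fy=3.6,interpolation=cv2.INTER_CUBIC))
E
```

```text
(no output)
```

View pics/topc.png

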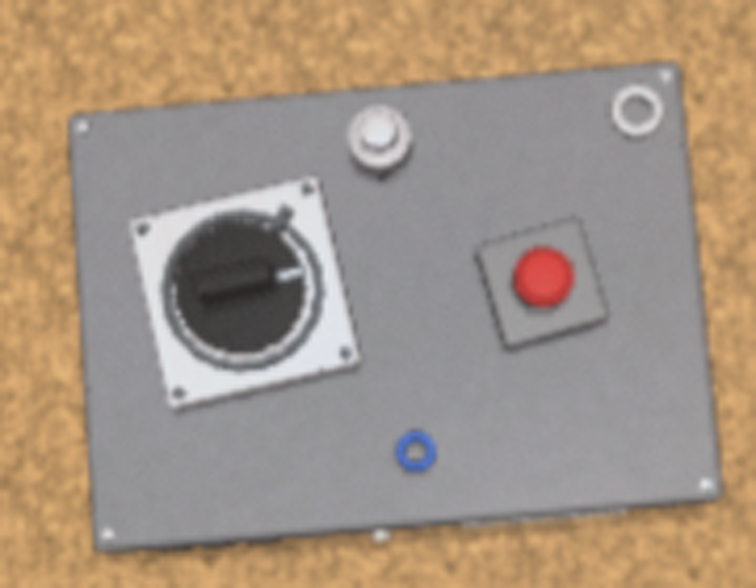

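View pics/scenec.png

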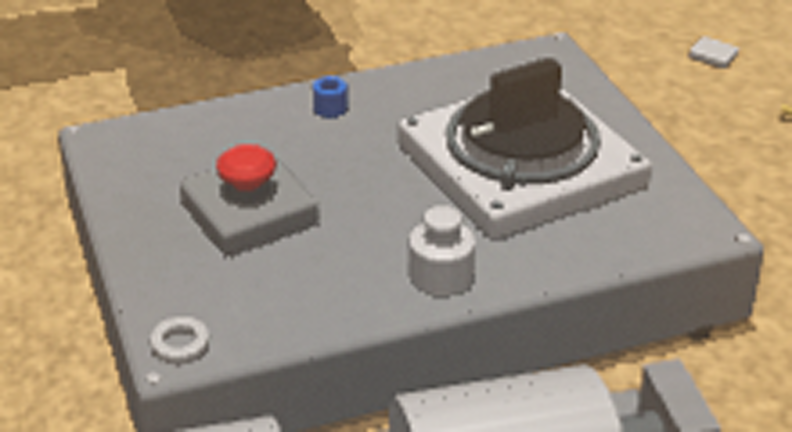

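View pics/top0.png

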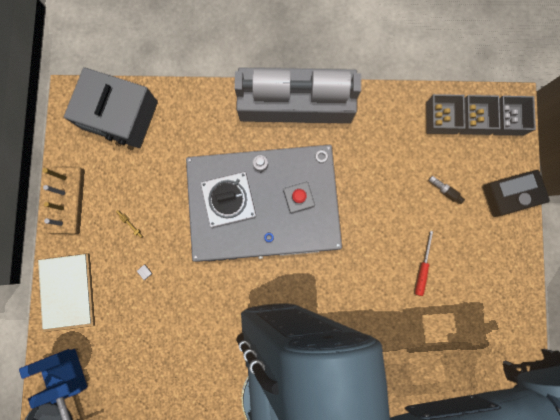

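```bash
cat > h.py <<'E'
import numpy as np,cv2,pickle
def ray(c,uv,pose=None):
    P=c["pose"] if pose is None else pose
    p=cv2.undistortPoints(np.array([[uv]],float),c["intrinsics"],np.array(c["distortion"]))[0,0]
    return P[:3,3],P[:3,:3]@np.array([p[0],p[1],1])
def onz(c,uv,z,pose=None):
    o,d=ray(c,uv,pose); return o+d*(z-o[2])/d[2]
def proj(c,X,pose=None):
    P=c["pose"] if pose is None else pose
    T=np.linalg.inv(P); r=cv2.Rodrigues(T[:3,:3])[0]
    return cv2.projectPoints(np.array(X,float).reshape(-1,1,3),r,T[:3,3],c["intrinsics"],np.array(c["distortion"]))[0][:,0]
E
python3 - <<'E'
from h import *
D=pickle.load(open("d0.pkl","rb"));t=D["top"];s=D["scene"]
T=lambda u,v:(170+u/4.2,130+v/4.2); S=lambda u,v:(180+u/3.6,180+v/3.6)
cs=[onz(t,T(*p),0.092) for p in [(133,222),(318,178),(360,362),(172,408)]]
print(np.round(cs,4),np.mean(cs,0)); print([np.linalg.norm(cs[i]-cs[i-1]) for i in range(4)])
cs2=[onz(s,S(*p),0.092) for p in [(398,125),(497,218),(650,168),(563,92)]];print(np.round(cs2,4),np.mean(cs2,0))
print("stop top",onz(t,T(543,277),.115),"scene",onz(s,S(246,163),.115))
sb=[onz(t,T(*p),.09) for p in [(477,247),(580,217),(608,318),(508,349)]];print(np.round(sb,4),np.mean(sb,0))
print("pointer",onz(t,T(300,273),.112), "tab",onz(t,T(287,213),.106))
print("ring ctr",onz(t,T(243,289),.098),"skirt",onz(t,T(236,289),.1105))
print("bar", onz(t,T(205,298),.15),onz(t,T(270,275),.15))
E
```

```text
[[0.5959 0.2363 0.092 ]
 [0.6282 0.1147 0.092 ]
 [0.5064 0.083  0.092 ]
 [0.4731 0.2051 0.092 ]] [0.55090149 0.159792   0.092     ]
[np.float64(0.12665390217225006), np.float64(0.12586754142945905), np.float64(0.12587299654637585), np.float64(0.12653125627934125)]
[[0.5166 0.0867 0.092 ]
 [0.6359 0.123  0.092 ]
 [0.6067 0.2403 0.092 ]
 [0.5028 0.2151 0.092 ]] [0.56550268 0.1662648  0.092     ]
stop top [ 0.56176385 -0.03450281  0.115     ] scene [ 0.56946516 -0.03038893  0.115     ]
[[ 0.5847  0.0084  0.09  ]
 [ 0.6063 -0.0591  0.09  ]
 [ 0.5396 -0.0785  0.09  ]
 [ 0.5175 -0.0135  0.09  ]] [ 0.56202017 -0.03570154  0.09      ]
pointer [0.56117966 0.1224137  0.112     ] tab [0.6015361  0.13289664 0.106     ]
ring ctr [0.55191897 0.16081584 0.098     ] skirt [0.54997161 0.16371565 0.1105    ]
bar [0.53802203 0.17756316 0.15      ] [0.55350214 0.137388   0.15      ]
```

Request:
arm_command(
  motion="0.17 -0.119 0 0 0 0 1; 0.17 -0.119 0 0 0 0 1; 0.17 -0.119 0 0 0 0 0; 0.17 -0.119 0 0 0 0 0; 0.17 -0.119 0 0 0 0 0; 0.17 -0.119 0 0 0 0 0; 0.17 -0.119 0 0 0 0 0; 0.17 -0.119 0 0 0 0 0; 0.17 -0.119 0 0 0 0 0; 0.17 -0.119 0 0 0 0 0",
)

```text
time_s: 1.93
eef_pos: [0.4282, -0.2157, 0.2309]
eef_rot: [0.003, 0.989, 0.151, 0.0]
wrist_force: [0.5, -1.0, -0.4]
opening: 0.002
```

Request:
arm_command(
  motion="0.16 -0.12 0 0 0 0 0; 0.16 -0.12 0 0 0 0 0; 0.16 -0.12 0 0 0 0 0; 0.16 -0.12 0 0 0 0 0; 0.16 -0.12 0 0 0 0 0; 0.12 -0.08 0 0 0 0 0; 0 0 0 0 0 -0.119 0; 0 0 0 0 0 -0.119 0; 0 0 0 0 0 -0.119 0; 0 0 0 0 0 -0.119 0",
)

```text
time_s: 2.77
eef_pos: [0.5717, -0.0115, 0.2315]
eef_rot: [0.004, 0.919, 0.394, 0.002]
wrist_force: [0.6, -0.4, 0.7]
opening: -0.002
```

Request:
arm_command(
  motion="0 0 0 0 0 -0.119 0; 0 0 0 0 0 -0.119 0; 0 0 0 0 0 -0.119 0; 0 0 0 0 0 -0.119 0; 0 0 0 0 0 -0.119 0; 0 0 0 0 0 -0.119 0; 0 0 0 0 0 -0.119 0; 0 0 0 0 0 -0.119 0; 0 0 0 0 0 0 0",
)

```text
time_s: 3.52
eef_pos: [0.5718, -0.0104, 0.2313]
eef_rot: [0.005, 0.616, 0.788, 0.0]
wrist_force: [0.3, -0.6, -0.4]
opening: 0.006
```

```bash
python3 - <<'E'
from bench import *
import cv2,pickle
o=get_obs();c=camera("wrist")
pickle.dump((o,c),open("w1.pkl","wb"))
cv2.imwrite("pics/w1.png",c["img"][:,:,::-1]);print(o["eef_pos"],o["eef_rot"],o["q"],c["mount"])
E
```

```text
[ 0.5717817  -0.01042059  0.23132634] [4.77341690e-03 6.15927400e-01 7.87788457e-01 1.75772535e-05] [-0.22339709  0.16845157  1.62124319 -0.00414283  1.34324792 -0.46613323] [[ 1.47347528e-03 -9.54913474e-01 -2.96880593e-01  7.64830880e-02]
 [ 9.99998733e-01  1.58579653e-03 -1.37513403e-04 -1.09331790e-03]
 [ 6.02105615e-04 -2.96880014e-01  9.54914601e-01 -1.42435075e-01]
 [ 0.00000000e+00  0.00000000e+00  0.00000000e+00  1.00000000e+00]]
```

View pics/w1.png

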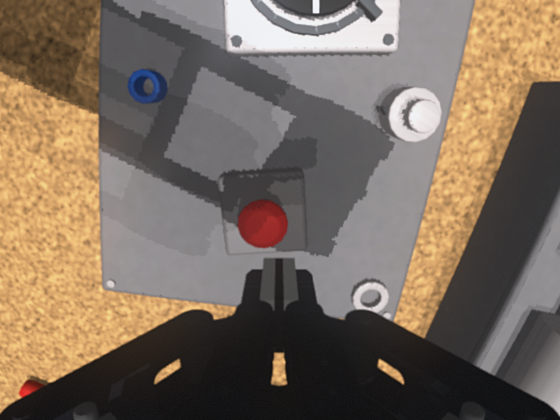

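```bash
cat >> h.py <<'E'
from scipy.spatial.transform import Rotation as R
def wpose(o,c):
    T=np.eye(4); w,x,y,z=o["eef_rot"]; T[:3,:3]=R.from_quat([x,y,z,w]).as_matrix(); T[:3,3]=o["eef_pos"]
    return T@c["mount"]
E
python3 - <<'E'
from h import *
o,c=pickle.load(open("w1.pkl","rb"));P=wpose(o,c)
im=c["img"].astype(int); m=(im[...,0]>90)&(im[...,1]<70)&(im[...,2]<70)
m[:, :200]=0; m[300:]=0; ys,xs=np.nonzero(m); print(xs.mean(),ys.mean(),xs.min(),xs.max(),ys.min(),ys.max())
for z in (.110,.115): print(onz(c,(xs.mean(),ys.mean()),z,P), onz(c,(xs.min(),222),z,P)-onz(c,(xs.max(),222),z,P))
print([np.round(onz(c,p,.09,P),4) for p in [(220,176),(303,170),(307,250),(227,254)]])
print([np.round(onz(c,p,.092,P),4) for p in [(226,52),(398,52)]])
for p in [(0,0)]:
  pass
w=o["eef_rot"];Rm=R.from_quat([w[1],w[2],w[3],w[0]]).as_matrix();print(np.round(Rm,3))
d=np.array([.5625,-.0345,0])-np.array([*o["eef_pos"][:2],0]);print(Rm.T@d/0.2)
E
```

```text
262.5415084102008 223.86218122626153 237 287 201 247
[ 0.56363262 -0.03194282  0.11      ] [-0.03822455 -0.00949782  0.        ]
[ 0.56339636 -0.03011296  0.115     ] [-0.03749833 -0.00931737  0.        ]
[array([ 0.5214, -0.0073,  0.09  ]), array([0.5857, 0.0138, 0.09  ]), array([ 0.6077, -0.0535,  0.09  ]), array([ 0.5408, -0.0741,  0.09  ])]
[array([0.507 , 0.0864, 0.092 ]), array([0.6311, 0.1185, 0.092 ])]
[[-0.241  0.97   0.008]
 [ 0.97   0.241 -0.006]
 [-0.007  0.006 -1.   ]]
[-0.10564353 -0.0740845   0.00035458]
```

Request:
arm_command(
  motion="-0.098 -0.069 0.1 0 0 0 0; 0 0 0.15 0 0 0 0; 0 0 0.15 0 0 0 0; 0 0 0.08 0 0 0 0; 0 0 0 0 0 0 0",
)

```text
time_s: 3.98
eef_pos: [0.5664, -0.0348, 0.1356]
eef_rot: [0.009, 0.627, 0.779, 0.002]
wrist_force: [-1.0, 0.2, -0.0]
opening: 0.002
```

Request:
arm_command(
  motion="0 -0.015 0.05 0 0 0 0; 0 0 0.02 0 0 0 0; 0 0 0.01 0 0 0 0; 0 0 0.01 0 0 0 0",
)

```text
time_s: 4.32
eef_pos: [0.5646, -0.0359, 0.1184]
eef_rot: [0.01, 0.629, 0.777, 0.002]
wrist_force: [-1.4, -0.3, 2.6]
opening: -0.002
```

Request:
arm_command(
  motion="0 0 0.01 0 0 0 0; 0 0 0.01 0 0 0 0",
)

```text
time_s: 4.48
eef_pos: [0.5655, -0.036, 0.1161]
eef_rot: [0.011, 0.629, 0.777, 0.003]
wrist_force: [-1.2, 0.2, 4.0]
opening: -0.0
```

Request:
arm_command(
  motion="0 0 0.012 0 0 0 0; 0 0 0.012 0 0 0 0",
)

```text
time_s: 4.65
eef_pos: [0.5663, -0.0361, 0.113]
eef_rot: [0.011, 0.629, 0.777, 0.003]
wrist_force: [-7.0, 0.8, 18.8]
opening: -0.001
```

Request:
arm_command(
  motion="0 0 0.012 0 0 0 0; 0 0 0.01 0 0 0 0",
)

```text
time_s: 4.82
eef_pos: [0.5665, -0.0361, 0.113]
eef_rot: [0.011, 0.629, 0.777, 0.002]
wrist_force: [-10.4, 1.4, 18.5]
opening: -0.001
```

Request:
arm_command(
  motion="0 0 -0.03 0 0 0 0; 0 0 -0.1 0 0 0 0; 0 0 -0.18 0 0 0 0; 0 0 -0.18 0 0 0 0; 0 0 -0.15 0 0 0 0.6; 0.18 0 0 0 0 0 0.6; 0.18 0 0 0 0 0 0.6; 0.18 0 0 0 0 0 0.6; 0.1 0 0 0 0 0 0.6; 0 0 0 0 0 0 0.6",
)

```text
time_s: 5.65
eef_pos: [0.5411, 0.0927, 0.2487]
eef_rot: [0.017, 0.632, 0.775, 0.007]
wrist_force: [0.0, -0.3, 0.2]
opening: 0.6
```

```bash
python3 - <<'E'
from bench import *
from h import *
o=get_obs();c=camera("wrist");t=camera("top")
pickle.dump((o,c),open("w2.pkl","wb"))
cv2.imwrite("pics/w2.png",c["img"][:,:,::-1]);print(o["eef_pos"],o["eef_rot"],o["q"],o["wrist_force"],o["torque"])
w=o["eef_rot"];print(R.from_quat([w[1],w[2],w[3],w[0]]).as_matrix().round(3))
E
```

```text
[0.54107112 0.09273662 0.24871946] [0.0173806  0.63178894 0.77491373 0.00702537] [-0.04081597  0.08397985  1.6799488  -0.00986146  1.3414291  -0.24153975] [ 0.03803639 -0.27466161  0.19669852] [ 0.02512825  0.0184923  -0.00122848]
[[-0.201  0.979  0.036]
 [ 0.979  0.202 -0.011]
 [-0.018  0.033 -0.999]]
```

View pics/w2.png

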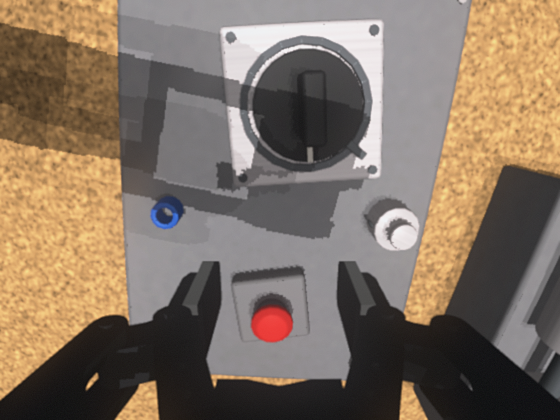

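```bash
python3 - <<'E'
import cv2,numpy as np
a=cv2.imread("pics/w2.png")[10:200,205:400]; a=cv2.convertScaleAbs(a,alpha=1.6,beta=15);cv2.imwrite("pics/w2c.png",cv2.resize(a,None,fx=3,fy=3,interpolation=cv2.INTER_CUBIC))
E
```

```text
(no output)
```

View pics/w2c.png

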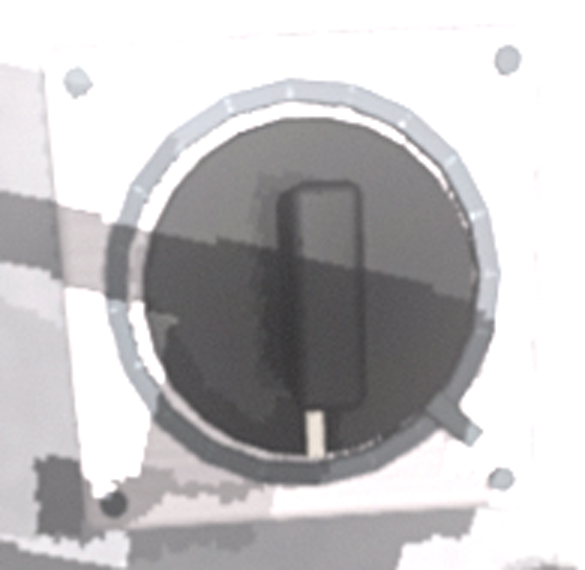

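```bash
python3 - <<'E'
from h import *
o,c=pickle.load(open("w2.pkl","rb"));P=wpose(o,c)
W=lambda u,v:(205+u/3,10+v/3)
f=lambda u,v,z:onz(c,W(u,v),z,P)
sc=[f(*p,.092) for p in [(77,82),(508,60),(501,478),(113,503)]];print(np.round(sc,4),np.mean(sc,0),[np.linalg.norm(sc[i]-sc[i-1]) for i in range(4)])
ring=[f(*p,.098) for p in [(106,282),(499,282),(302,80),(308,484)]];print("ring",(ring[0]+ring[1])/2,(ring[2]+ring[3])/2,np.linalg.norm(ring[0]-ring[1]),np.linalg.norm(ring[2]-ring[3]))
b=[f(*p,.1505) for p in [(300,183),(360,184),(362,408),(300,408)]];print("bar",np.round(b,4),np.mean(b,0))
a=lambda d:np.degrees(np.arctan2(d[1],d[0]))
print(a(b[0]-b[3]),a(b[1]-b[2]),[np.linalg.norm(b[i]-b[i-1]) for i in range(4)])
p=f(316,457,.114);print("ptr",p); t=f(470,435,.106);print("tab outer",t)
C=np.mean(sc,0)
print(a(p-C)+180,np.linalg.norm((p-C)[:2]),a(t-C)+180,np.linalg.norm((t-C)[:2]))
E
```

```text
[[0.4841 0.204  0.092 ]
 [0.5925 0.2331 0.092 ]
 [0.6209 0.1252 0.092 ]
 [0.5129 0.096  0.092 ]] [0.55261861 0.16457258 0.092     ] [np.float64(0.1117768204861525), np.float64(0.1122225357518267), np.float64(0.1116300790328338), np.float64(0.1118577473071653)]
ring [0.55214248 0.16686536 0.098     ] [0.55299969 0.16444297 0.098     ] 0.10498545453329777 0.10499167296271439
bar [[0.5408 0.1869 0.1505]
 [0.5534 0.1894 0.1505]
 [0.5653 0.1429 0.1505]
 [0.5515 0.1401 0.1505]] [0.55276202 0.16481787 0.1505    ]
102.85666867456756 104.2659492632356 [np.float64(0.048024360854297315), np.float64(0.0128502268461159), np.float64(0.04798778936383973), np.float64(0.014028846847012515)]
ptr [0.56342209 0.12397098 0.114     ]
tab outer [0.60442996 0.13696247 0.106     ]
104.90030291797471 0.04201433934305939 151.94699017667145 0.05870888858526245
```

```bash
cat >> h.py <<'E'
def plan(o,pos,psi_deg):
    w=o["eef_rot"];Rm=R.from_quat([w[1],w[2],w[3],w[0]])
    a=np.radians(psi_deg);x=np.array([np.cos(a),np.sin(a),0]);z=np.array([0,0,-1.]);Rt=R.from_matrix(np.stack([x,np.cross(z,x),z],1))
    rv=(Rm.inv()*Rt).as_rotvec()
    m=Rm.as_matrix();print("psi",np.degrees(np.arctan2(m[1,0],m[0,0])),"rot units",(rv/np.radians(60)).round(4),"shift units",(m.T@(np.array(pos)-o["eef_pos"])/.2).round(4))
E
python3 - <<'E'
from bench import *
from h import *
o=get_obs();plan(o,[.5525,.1635,.2],104.8)
E
```

```text
psi 101.5288719845839 rot units [ 0.0302  0.0195 -0.0542] shift units [0.3541 0.1187 0.2396]
```

Request:
arm_command(
  motion="0 0 0 0.03 0.019 -0.054 0.6; 0.17 0.06 0 0 0 0 0.6; 0.16 0.05 0 0 0 0 0.6; 0 0 0.12 0 0 0 0.6; 0 0 0.06 0 0 0 0.6; 0 0 0 0 0 0 0.6",
)

```text
time_s: 6.25
eef_pos: [0.5513, 0.153, 0.2113]
eef_rot: [0.002, 0.613, 0.79, -0.0]
wrist_force: [-0.6, -0.4, -0.7]
opening: 0.599
```

```bash
python3 - <<'E'
from bench import *
from h import *
o=get_obs();c=camera("wrist");t=camera("top")
pickle.dump((o,c,t),open("w3.pkl","wb"))
cv2.imwrite("pics/w3.png",c["img"][:,:,::-1]);print(o["eef_pos"],o["eef_rot"],o["q"],o["wrist_force"],o["torque"])
plan(o,[.5525,.163,.119],104.8)
E
```

```text
[0.55128397 0.15297266 0.21130843] [ 2.29850502e-03  6.12866764e-01  7.90182915e-01 -8.56358237e-05] [ 0.06509675  0.19084903  1.63688666 -0.0032866   1.31053032 -0.18548805] [-0.61772357 -0.35800931 -0.69735078] [0.02535457 0.0447707  0.02608298]
psi 104.40532058179168 rot units [ 0.0025  0.0036 -0.0066] shift units [0.0488 0.0171 0.4614]
```

View pics/w3.png

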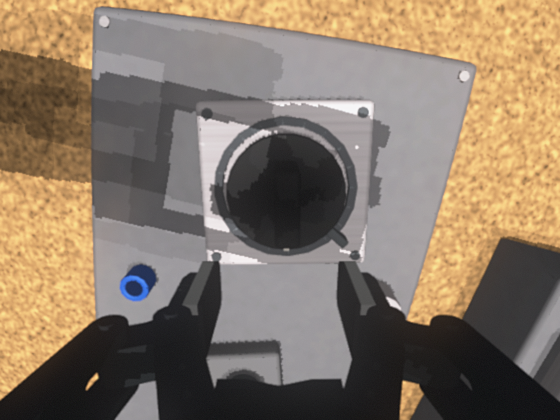

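```bash
python3 - <<'E'
from h import *
o,c,t=pickle.load(open("w3.pkl","rb"));P=wpose(o,c)
sc=[onz(c,p,.092,P) for p in [(207,113),(363,112),(355,256),(216,257)]];print(np.mean(sc,0),np.degrees(np.arctan2(*(sc[1]-sc[0])[1::-1])),np.degrees(np.arctan2(*(sc[2]-sc[3])[1::-1])))
a=c["img"][90:270,190:380,::-1]; a=cv2.convertScaleAbs(a,alpha=3,beta=0);cv2.imwrite("pics/w3c.png",cv2.resize(a,None,fx=3,fy=3,interpolation=cv2.INTER_CUBIC))
E
```

```text
[0.55276137 0.16434816 0.092     ] 14.891386740080923 14.85950732097517
```

View pics/w3c.png

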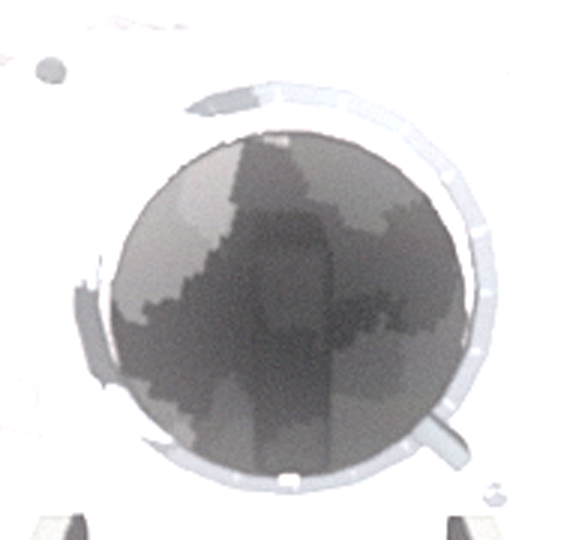

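Request:
arm_command(
  motion="0.053 0.017 0.1 0.002 0.003 -0.006 0.6; 0 0 0.12 0 0 0 0.6; 0 0 0.12 0 0 0 0.6; 0 0 0.07 0 0 0 0.6; 0 0 0 0 0 0 0.5",
)

```text
time_s: 6.77
eef_pos: [0.559, 0.1585, 0.1355]
eef_rot: [0.006, 0.613, 0.79, 0.004]
wrist_force: [-1.4, 0.0, -0.4]
opening: 0.503
```

```bash
python3 - <<'E'
from bench import *
from h import *
o=get_obs();plan(o,[.5525,.1635,.118],104.8);print(o["eef_pos"])
E
```

```text
psi 104.31617110826662 rot units [ 0.013   0.0039 -0.008 ] shift units [ 0.0327 -0.0266  0.0872]
[0.55902446 0.15848561 0.13554576]
```

Request:
arm_command(
  motion="0.033 -0.027 0 0.013 0.004 -0.008 0.5; 0 0 0.04 0 0 0 0.5; 0 0 0.04 0 0 0 0.5; 0 0 0 0 0 0 0.5",
)

```text
time_s: 7.1
eef_pos: [0.5545, 0.162, 0.1229]
eef_rot: [0.002, 0.611, 0.792, 0.001]
wrist_force: [-1.1, -0.4, -0.3]
opening: 0.501
```

```bash
python3 - <<'E'
from bench import *
from h import *
o=get_obs();plan(o,[.5525,.1635,.118],104.8);print(o["eef_pos"])
E
```

```text
psi 104.67805547700179 rot units [ 0.0041  0.0008 -0.002 ] shift units [ 0.0097 -0.008   0.0245]
[0.55450764 0.16202984 0.12290952]
```

Request:
arm_command(
  motion="0.01 -0.008 0.02 0.004 0.001 -0.002 0.4; 0 0 0.005 0 0 0 0.3; 0 0 0 0 0 0 0.24",
)

```text
time_s: 7.35
eef_pos: [0.5534, 0.1637, 0.1189]
eef_rot: [0.001, 0.61, 0.792, 0.001]
wrist_force: [0.7, 0.6, -0.7]
opening: 0.243
```

```bash
python3 - <<'E'
from bench import *
from h import *
o=get_obs();plan(o,[.5527,.1635,.118],104.8);print(o["eef_pos"],o["wrist_force"],o["torque"],o["opening"])
c=camera("wrist");pickle.dump((o,c),open("w4.pkl","wb"))
a=c["img"][60:,60:500,::-1];a=cv2.convertScaleAbs(a,alpha=2.5);cv2.imwrite("pics/w4.png",cv2.resize(a,None,fx=1.6,fy=1.6))
E
```

```text
psi 104.81100245993456 rot units [0.0022 0.0002 0.0002] shift units [-0.0003 -0.0036  0.0047]
[0.55338637 0.1637454  0.11894467] [ 0.68795021  0.61814689 -0.69762039] [0.04890106 0.04333121 0.01969101] 0.24308650439642118
```

View pics/w4.png

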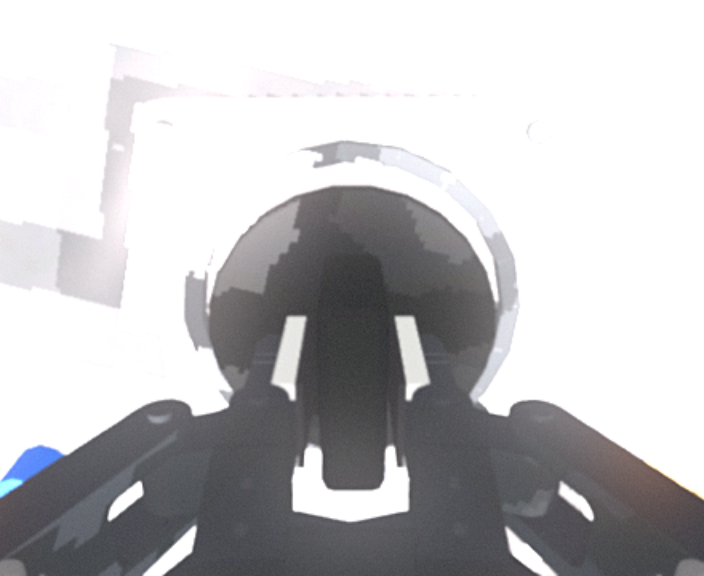

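Request:
arm_command(
  motion="0 0 0 0 0 0 0.1; 0 0 0 0 0 0 0.1; 0 0 0 0 0 0 0.1",
)

```text
time_s: 7.65
eef_pos: [0.5538, 0.1639, 0.1192]
eef_rot: [0.001, 0.61, 0.792, 0.001]
wrist_force: [1.0, 0.6, -0.4]
opening: 0.181
```

```bash
python3 - <<'E'
from bench import *
from h import *
o=get_obs();plan(o,[.5527,.1635,.118],104.8);print(o["eef_pos"],o["wrist_force"],o["torque"],o["opening"])
E
```

```text
psi 104.81846431453673 rot units [0.0032 0.0003 0.0003] shift units [-0.0005 -0.006   0.0062]
[0.55382263 0.1638953  0.11924248] [ 0.9652578   0.63512484 -0.36689536] [-0.00328986  0.08593223 -0.0361884 ] 0.1807681070437199
```

Request:
arm_command(
  motion="0 0 -0.015 0 0 0 0.1; 0 0 -0.015 0 0 0 0.1; 0 0 -0.015 0 0 0 0.1",
)

```text
time_s: 7.9
eef_pos: [0.5538, 0.1639, 0.1268]
eef_rot: [0.001, 0.61, 0.792, 0.001]
wrist_force: [4.8, 1.7, -8.6]
opening: 0.177
```

Request:
arm_command(
  motion="0 0 -0.013 0 0 0 0.1; 0 0 -0.005 0 0 0 0.1",
)

```text
time_s: 8.07
eef_pos: [0.5538, 0.1639, 0.1302]
eef_rot: [0.001, 0.61, 0.792, 0.001]
wrist_force: [4.6, 1.3, -10.3]
opening: 0.179
```

```bash
python3 - <<'E'
from bench import *
from h import *
o=get_obs();plan(o,[.5527,.1635,.129],104.8);print(o["eef_pos"],o["wrist_force"],o["torque"],o["opening"])
c=camera("wrist");pickle.dump((o,c),open("w5.pkl","wb"))
a=c["img"][60:,60:500,::-1];a=cv2.convertScaleAbs(a,alpha=2.5);cv2.imwrite("pics/w5.png",cv2.resize(a,None,fx=1.6,fy=1.6))
E
```

```text
psi 104.79865900004557 rot units [ 0.003  -0.0001 -0.    ] shift units [-0.0004 -0.0058  0.0061]
[0.55380541 0.16387256 0.13021651] [  4.64869726   1.27921001 -10.33289013] [ 0.09528819 -0.62799075 -0.03245252] 0.17851522864572558
```

View pics/w5.png

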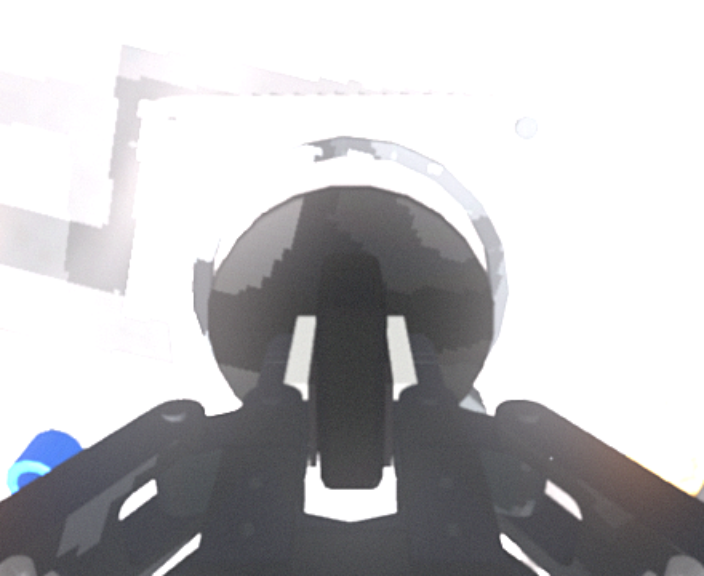

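Request:
arm_command(
  motion="0 0 0 0 0 -0.05 0.1; 0 0 0 0 0 -0.05 0.1; 0 0 0 0 0 -0.05 0.1",
)

```text
time_s: 8.37
eef_pos: [0.5538, 0.1639, 0.1298]
eef_rot: [0.001, 0.544, 0.839, 0.001]
wrist_force: [5.0, 0.9, -8.7]
opening: 0.173
```

```bash
cat > st.py <<'E'
from bench import *
from h import *
o=get_obs();plan(o,[.5535,.1635,.130],104.8);print(o["time_s"],o["eef_pos"],o["wrist_force"].round(2),o["torque"].round(3),o["opening"])
E
python3 st.py
```

```text
psi 114.04867625623947 rot units [0.0033 0.     0.1541] shift units [-0.0011 -0.0024 -0.0009]
8.3667 [0.55384948 0.16389588 0.12982956] [ 5.05  0.88 -8.74] [ 0.094 -0.637 -0.047] 0.1729110887399391
```

Request:
arm_command(
  motion="0 0 0 0 0 -0.065 0.1; 0 0 0 0 0 -0.065 0.1; 0 0 0 0 0 -0.065 0.1; 0 0 -0.002 0 0 -0.065 0.1; 0 0 0 0 0 -0.065 0.1; 0 0 0 0 0 -0.065 0.1",
)

```text
time_s: 8.87
eef_pos: [0.554, 0.164, 0.1292]
eef_rot: [0.001, 0.354, 0.935, 0.001]
wrist_force: [5.3, 1.6, -9.3]
opening: 0.177
```

```bash
python3 st.py
```

```text
psi 138.5660374690524 rot units [0.0039 0.0006 0.5628] shift units [ 0.0003 -0.0036 -0.0042]
8.8667 [0.55401809 0.16400693 0.12916424] [ 5.26  1.63 -9.31] [ 0.04  -0.587 -0.014] 0.17667163831706822
```

Request:
arm_command(
  motion="0 0 -0.002 0 0 -0.06 0.1; 0 0 0 0 0 -0.06 0.1; 0 0 0 0 0 -0.06 0.1; 0 0 0 0 0 -0.06 0.1; 0 0 0.008 0 0 0 0.1",
)

```text
time_s: 9.28
eef_pos: [0.5541, 0.1641, 0.1273]
eef_rot: [0.002, 0.226, 0.974, 0.001]
wrist_force: [4.3, 1.2, -7.9]
opening: 0.177
```

```bash
python3 st.py
```

```text
psi 153.86098601750425 rot units [0.0041 0.0013 0.8177] shift units [ 0.0014 -0.004  -0.0134]
9.2833 [0.55410368 0.16409842 0.12732521] [ 4.31  1.21 -7.91] [-0.032 -0.495  0.053] 0.17713840027869499
```

Request:
arm_command(
  motion="0 0 0.006 0 0 0 0.1; 0 0 0.005 0 0 0 0.1",
)

```text
time_s: 9.45
eef_pos: [0.5541, 0.1641, 0.1253]
eef_rot: [0.002, 0.228, 0.974, 0.001]
wrist_force: [-0.4, -0.0, 1.1]
opening: 0.176
```

```bash
python3 st.py
```

```text
psi 153.6779386410359 rot units [0.0041 0.0013 0.8146] shift units [ 0.0013 -0.0041 -0.0237]
9.45 [0.55411441 0.16412946 0.12527067] [-0.37 -0.02  1.09] [-0.084  0.088  0.012] 0.1759738851314796
```

Request:
arm_command(
  motion="0 0 0 0 0 -0.03 0.1; 0 0 0 0 0 0 0.1",
)

```text
time_s: 9.62
eef_pos: [0.5541, 0.1641, 0.1258]
eef_rot: [0.002, 0.213, 0.977, 0.001]
wrist_force: [2.6, 0.5, -5.1]
opening: 0.181
```

```bash
python3 st.py
```

```text
psi 155.3547717288577 rot units [0.004  0.0016 0.8426] shift units [ 0.0016 -0.004  -0.0212]
9.6167 [0.55414161 0.16410554 0.1257731 ] [ 2.61  0.51 -5.13] [-0.011 -0.314  0.047] 0.18054235922305573
```

Request:
arm_command(
  motion="0 0 0.003 0 0 -0.025 0.1; 0 0 0.002 0 0 0 0.1",
)

```text
time_s: 9.78
eef_pos: [0.5541, 0.1641, 0.1254]
eef_rot: [0.002, 0.202, 0.979, 0.001]
wrist_force: [2.2, 0.6, -1.6]
opening: 0.179
```

```bash
python3 st.py
```

```text
psi 156.69462622295424 rot units [0.004  0.0017 0.8649] shift units [ 0.0016 -0.0041 -0.023 ]
9.7833 [0.55413687 0.16413656 0.12540281] [ 2.2   0.64 -1.6 ] [-0.055 -0.104  0.145] 0.17864107560761547
```

Request:
arm_command(
  motion="0 0 0.001 0 0 -0.03 0.1; 0 0 0.002 0 0 0 0.1",
)

```text
time_s: 9.95
eef_pos: [0.5541, 0.1641, 0.1254]
eef_rot: [0.002, 0.188, 0.982, 0.001]
wrist_force: [0.7, 1.3, -1.7]
opening: 0.176
```

Request:
arm_command(
  motion="0 0 0.001 0 0 -0.03 0.1; 0 0 0.002 0 0 0 0.1",
)

```text
time_s: 10.12
eef_pos: [0.5541, 0.1642, 0.1254]
eef_rot: [0.002, 0.174, 0.985, 0.001]
wrist_force: [1.6, 1.1, -2.2]
opening: 0.177
```

```bash
python3 st.py
```

```text
psi 159.92960949555544 rot units [0.0039 0.0021 0.9188] shift units [ 0.0017 -0.0041 -0.0231]
10.1167 [0.55412596 0.16416309 0.1253925 ] [ 1.6   1.07 -2.15] [-0.064 -0.019  0.165] 0.1772549550829094
```

Request:
arm_command(
  motion="0 0 0.001 0 0 -0.03 0.1; 0 0 0.002 0 0 0 0.1",
)

```text
time_s: 10.28
eef_pos: [0.5542, 0.1642, 0.1253]
eef_rot: [0.002, 0.161, 0.987, 0.001]
wrist_force: [1.3, 0.5, -0.0]
opening: 0.179
```

Request:
arm_command(
  motion="0 0 0.001 0 0 -0.025 0.1; 0 0 0.002 0 0 0 0.1",
)

```text
time_s: 10.45
eef_pos: [0.5542, 0.1642, 0.1252]
eef_rot: [0.002, 0.15, 0.989, 0.001]
wrist_force: [-0.1, 0.1, 0.6]
opening: 0.176
```

```bash
python3 st.py
```

```text
psi 162.75930465411483 rot units [0.004  0.0026 0.966 ] shift units [ 0.0022 -0.0041 -0.024 ]
10.45 [0.5541816  0.16416342 0.12520793] [-0.12  0.13  0.65] [-0.034  0.069  0.12 ] 0.17583290632707047
```

Request:
arm_command(
  motion="0 0 0 0 0 -0.03 0.1; 0 0 0.001 0 0 0 0.1",
)

```text
time_s: 10.62
eef_pos: [0.5542, 0.1642, 0.1253]
eef_rot: [0.002, 0.136, 0.991, 0.001]
wrist_force: [0.8, 0.5, -1.2]
opening: 0.177
```

Request:
arm_command(
  motion="0 0 0 0 0 -0.025 0.1; 0 0 0.001 0 0 0 0.1",
)

```text
time_s: 10.78
eef_pos: [0.5542, 0.1642, 0.1253]
eef_rot: [0.002, 0.124, 0.992, 0.001]
wrist_force: [0.8, 0.5, -0.6]
opening: 0.181
```

```bash
python3 st.py
```

```text
psi 165.72671641582852 rot units [0.0039 0.0028 1.0154] shift units [ 0.0022 -0.0042 -0.0235]
10.7833 [0.55416586 0.16421721 0.12531259] [ 0.79  0.5  -0.6 ] [0.    0.016 0.179] 0.18090353447220622
```

Request:
arm_command(
  motion="0 0 0 0 0 -0.03 0.1; 0 0 0.001 0 0 0 0.1",
)

```text
time_s: 10.95
eef_pos: [0.5542, 0.1642, 0.1251]
eef_rot: [0.002, 0.109, 0.994, 0.001]
wrist_force: [0.3, 1.2, 0.3]
opening: 0.178
```

Request:
arm_command(
  motion="0 0 0 0 0 -0.025 0.1; 0 0 0.001 0 0 0 0.1",
)

```text
time_s: 11.12
eef_pos: [0.5542, 0.1643, 0.1248]
eef_rot: [0.002, 0.097, 0.995, 0.001]
wrist_force: [0.6, 1.4, -2.0]
opening: 0.18
```

```bash
python3 st.py
```

```text
psi 168.86310135168677 rot units [0.0039 0.0031 1.0677] shift units [ 0.0025 -0.0044 -0.026 ]
11.1167 [0.55418529 0.1642673  0.12480619] [ 0.6   1.43 -1.97] [-0.033 -0.032  0.329] 0.17958471898244857
```

Request:
arm_command(
  motion="0 0 0.002 0 0 0 0.1",
)

```text
time_s: 11.2
eef_pos: [0.5542, 0.1643, 0.1246]
eef_rot: [0.002, 0.098, 0.995, 0.001]
wrist_force: [0.9, 0.5, 2.1]
opening: 0.174
```

```bash
python3 st.py
```

```text
psi 168.79247036269007 rot units [0.0037 0.0032 1.0665] shift units [ 0.0025 -0.0043 -0.0271]
11.2 [0.55419541 0.16425642 0.12457848] [0.94 0.48 2.07] [-0.103  0.143  0.3  ] 0.17431087287291722
```

Request:
arm_command(
  motion="0 0 -0.003 0 0 -0.015 0.1; 0 0 0 0 0 0 0.1",
)

```text
time_s: 11.37
eef_pos: [0.5542, 0.1642, 0.1248]
eef_rot: [0.002, 0.09, 0.996, 0.0]
wrist_force: [2.3, 0.8, -3.5]
opening: 0.177
```

```bash
python3 st.py
```

```text
psi 169.64567617654942 rot units [0.0037 0.0033 1.0808] shift units [ 0.0026 -0.0041 -0.0259]
11.3667 [0.55418722 0.16422203 0.12482176] [ 2.25  0.79 -3.53] [-0.001 -0.2    0.181] 0.17744654098552834
```

Request:
arm_command(
  motion="0 0 0.004 0 0 0 0.1",
)

```text
time_s: 11.45
eef_pos: [0.5542, 0.1642, 0.1242]
eef_rot: [0.002, 0.09, 0.996, 0.0]
wrist_force: [-1.6, 0.2, 2.9]
opening: 0.178
```

```bash
python3 st.py
```

```text
psi 169.62002927507103 rot units [0.0037 0.0032 1.0803] shift units [ 0.0026 -0.0042 -0.0289]
11.45 [0.55419922 0.16423918 0.12422715] [-1.63  0.16  2.9 ] [-0.105  0.238  0.115] 0.17828514934361486
```

```bash
python3 - <<'E'
from bench import *
from h import *
o=get_obs()
c=camera("wrist");s=camera("scene");pickle.dump((o,c,s),open("w6.pkl","wb"))
c5=pickle.load(open("w5.pkl","rb"))[1];c4=pickle.load(open("w4.pkl","rb"))[1]
f=lambda i:cv2.resize(cv2.convertScaleAbs(i[180:400,180:380,::-1],alpha=3.5),None,fx=2,fy=2)
cv2.imwrite("pics/w6.png",np.hstack([f(c5["img"]),f(c["img"])]))
a=s["img"][150:270,260:400,::-1];cv2.imwrite("pics/s6.png",cv2.resize(a,None,fx=5,fy=5,interpolation=cv2.INTER_CUBIC))
E
```

```text
(no output)
```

View pics/w6.png

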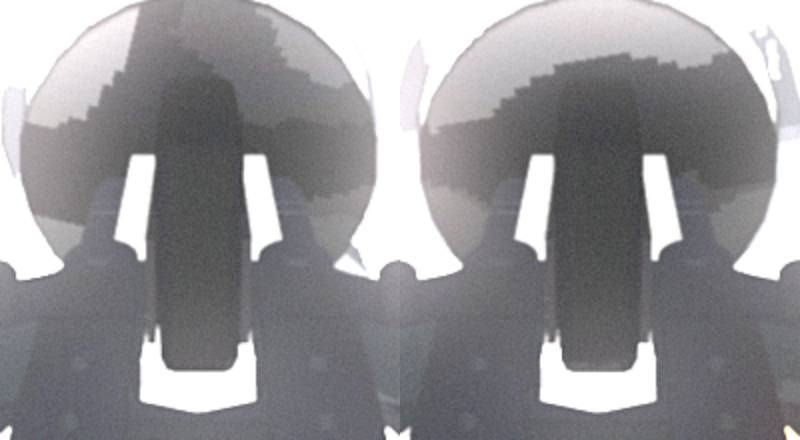

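View pics/s6.png

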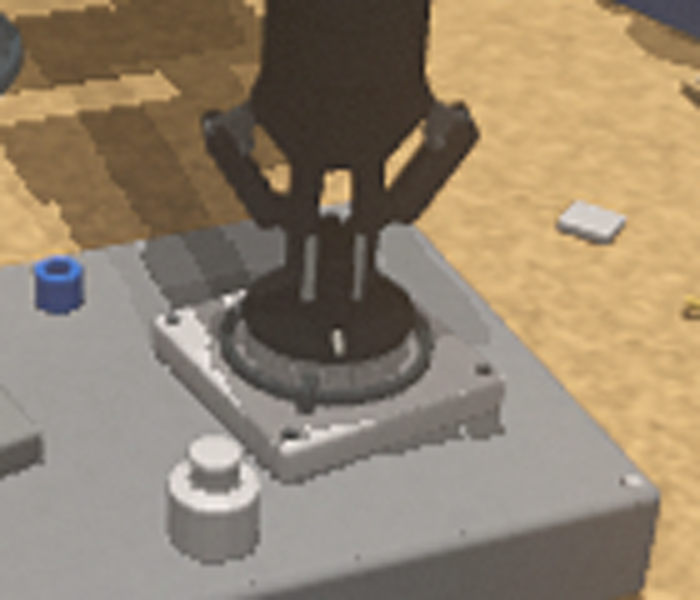

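Request:
arm_command(
  motion="0 0 -0.003 0 0 -0.02 0.1; 0 0 0.001 0 0 0 0.1",
)

```text
time_s: 11.72
eef_pos: [0.5542, 0.1642, 0.1241]
eef_rot: [0.002, 0.079, 0.997, 0.001]
wrist_force: [1.8, 1.3, -2.0]
opening: 0.175
```

```bash
python3 st.py
```

```text
psi 170.89747841266671 rot units [0.0038 0.0033 1.1016] shift units [ 0.0026 -0.0041 -0.0294]
11.7167 [0.55417359 0.16423501 0.12412859] [ 1.79  1.26 -1.99] [ 0.06  -0.144  0.089] 0.17460872204980984
```

Request:
arm_command(
  motion="0 0 0 0 0 0 0.24; 0 0 0 0 0 0 0.24; 0 0 0 0 0 0 0.24",
)

```text
time_s: 11.97
eef_pos: [0.5539, 0.1641, 0.1244]
eef_rot: [0.002, 0.08, 0.997, 0.001]
wrist_force: [0.3, 0.2, 0.4]
opening: 0.239
```

```bash
python3 st.py; python3 - <<'E'
from bench import *
from h import *
o=get_obs()
c=camera("wrist");s=camera("scene");pickle.dump((o,c,s),open("w7.pkl","wb"))
_,c5,s6=pickle.load(open("w6.pkl","rb"))
f=lambda i:cv2.resize(cv2.convertScaleAbs(i[180:400,180:380,::-1],alpha=3.5),None,fx=2,fy=2)
cv2.imwrite("pics/w7.png",np.hstack([f(c5["img"]),f(c["img"])]))
g=lambda s:cv2.resize(s["img"][180:245,290:360,::-1],None,fx=5.5,fy=5.5,interpolation=cv2.INTER_CUBIC)
cv2.imwrite("pics/s7.png",np.hstack([g(s6),g(s)]))
E
```

```text
psi 170.87515992588828 rot units [0.0034 0.0027 1.1013] shift units [ 0.0016 -0.0035 -0.0282]
11.9667 [0.55394412 0.16414949 0.12435391] [0.28 0.17 0.41] [-0.037  0.057  0.047] 0.23939102786888258
```

View pics/w7.png

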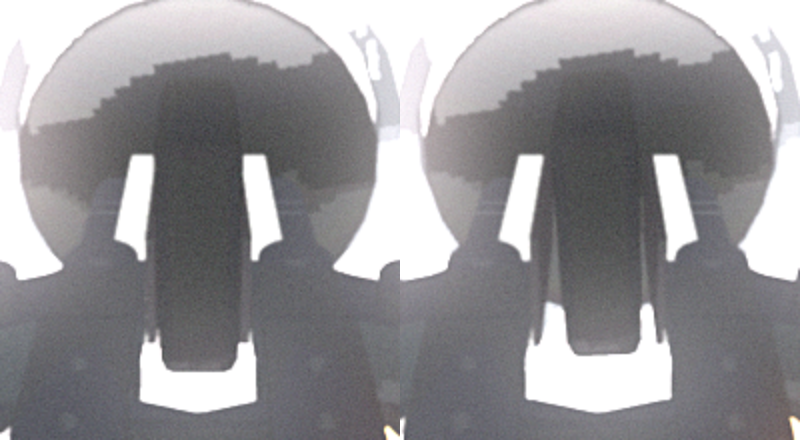

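View pics/s7.png

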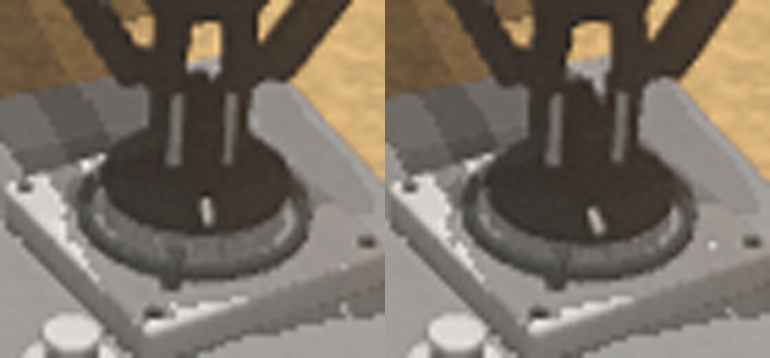

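```bash
python3 - <<'E'
from h import *
o4,c4=pickle.load(open("w4.pkl","rb"));o5,c5=pickle.load(open("w5.pkl","rb"));o7,c7,_=pickle.load(open("w7.pkl","rb"));o6,c6,_=pickle.load(open("w6.pkl","rb"))
for n,o,c,psi0 in (("w4 home",o4,c4,104.8),("w5 pulled 11",o5,c5,104.8),("w6",o6,c6,169.6),("w7",o7,c7,170.9)):
    g=c["img"].astype(float).sum(2)
    col=g[330:385,274:286].mean(1); k=np.argmax(np.diff(col)); 
    P=wpose(o,c);a=np.radians(psi0);d=np.array([np.cos(a),np.sin(a),0]);C=np.array([.5535,.164,0])
    row=330+k+.5
    print(n,"edge row",row,[(h,proj(c,[C-d*.025+[0,0,.1505+h/1000]],P)[0].round(1)[1]) for h in (0,3,6,11)],o["eef_pos"][2])
f=lambda i:cv2.resize(cv2.convertScaleAbs(i[180:400,180:380,::-1],alpha=3.5),None,fx=2,fy=2)
cv2.imwrite("pics/w47.png",np.hstack([f(c4["img"]),f(c7["img"])]))
E
```

```text
w4 home edge row 366.5 [(0, np.float64(372.4)), (3, np.float64(378.0)), (6, np.float64(383.9)), (11, np.float64(394.2))] 0.11894466921847695
w5 pulled 11 edge row 365.5 [(0, np.float64(353.1)), (3, np.float64(358.0)), (6, np.float64(363.1)), (11, np.float64(371.9))] 0.13021650904846968
w6 edge row 366.5 [(0, np.float64(363.7)), (3, np.float64(369.0)), (6, np.float64(374.4)), (11, np.float64(384.1))] 0.12422715266299904
w7 edge row 357.5 [(0, np.float64(363.9)), (3, np.float64(369.2)), (6, np.float64(374.7)), (11, np.float64(384.3))] 0.12435391227133968
```

View pics/w47.png

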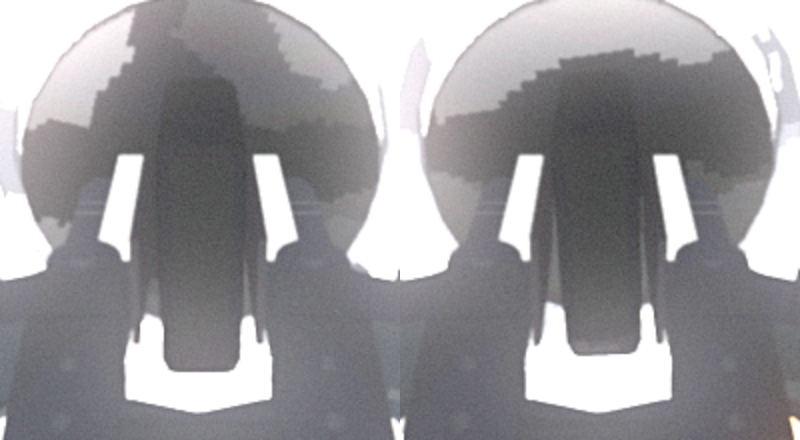

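Request:
arm_command(
  motion="0 0 0 0 0 0 0.5; 0 0 0 0 0 0 0.5; 0 0 -0.05 0 0 0 0.5; 0 0 -0.15 0 0 0 0.5; 0 0 -0.18 0 0 0 0.5; 0 0 -0.18 0 0 0 0.5; -0.15 0 -0.1 0 0 0 0.5; -0.15 0 0 0 0 0 0.5; 0 0 0 0 0 0 0.5",
)

```text
time_s: 12.82
eef_pos: [0.6116, 0.1547, 0.2661]
eef_rot: [0.001, 0.079, 0.997, 0.0]
wrist_force: [-0.6, 0.2, -0.4]
opening: 0.498
```

```bash
python3 - <<'E'
from bench import *
from h import *
o=get_obs();print(o["time_s"],o["eef_pos"],o["wrist_force"])
c=camera("wrist");s=camera("scene");t=camera("top");pickle.dump((o,c,s,t),open("w8.pkl","wb"))
cv2.imwrite("pics/w8.png",cv2.convertScaleAbs(c["img"][:,:,::-1],alpha=1.3))
s0=pickle.load(open("d0.pkl","rb"))["scene"]
g=lambda s:cv2.resize(s["img"][170:300,190:390,::-1],None,fx=2,fy=2,interpolation=cv2.INTER_CUBIC)
g2=lambda s:cv2.resize(s["img"][180:240,280:360,::-1],None,fx=5,fy=5,interpolation=cv2.INTER_CUBIC)
cv2.imwrite("pics/s8.png",np.vstack([np.hstack([g(s0),g(s)]),np.hstack([g2(s0),g2(s)])]))
E
```

```text
12.8167 [0.61161655 0.15471969 0.2660841 ] [-0.58351246  0.20287798 -0.44980107]
```

View pics/w8.png

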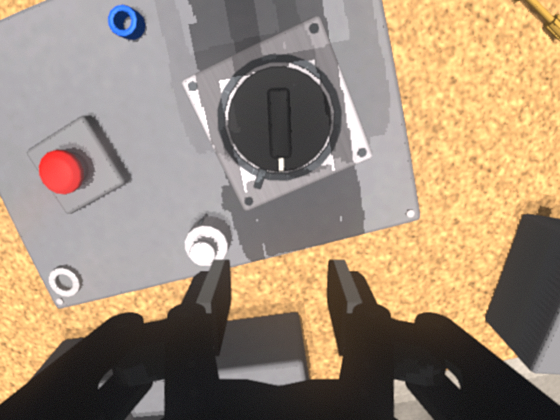

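View pics/s8.png

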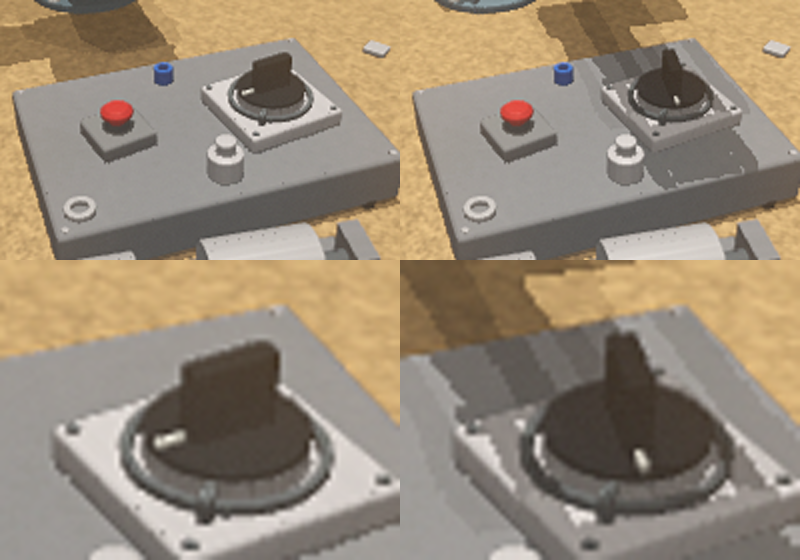

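```bash
python3 - <<'E'
from h import *
o,c,s,t=pickle.load(open("w8.pkl","rb"));P=wpose(o,c)
sc=[onz(c,p,.092,P) for p in [(193,86),(314,28),(362,153),(249,201)]];C=np.mean(sc,0)
p=onz(c,(281,170),.114,P)
a=lambda d:np.degrees(np.arctan2(d[1],d[0]))
print(C,a(p-C)+180,np.linalg.norm((p-C)[:2]))
tb=onz(c,(260,182),.106,P);print("tab",a(tb-C)+180)
psi=a(p-C)
S0=pickle.load(open("d0.pkl","rb"))["scene"]
def pts(psi,h):
    d=np.array([np.cos(np.radians(psi)),np.sin(np.radians(psi)),0]);n=np.array([-d[1],d[0],0]);z=np.array([0,0,.1505+h])
    CC=np.array([.5527,.164,0]);return [CC+z+s1*.025*d+s2*.008*n for s1 in(1,-1) for s2 in (1,-1)]+[CC+[0,0,.1105+h]+.042*d]
for nm,ps,cc in(("before",-75.2,S0),("after",psi,s)):
  for h in (0,.006):
    q=proj(cc,pts(ps,h));print(nm,h,(((q-[280,180])*5)+[0 if nm=="before" else 400,260]).round(0).tolist())
E
```

```text
[0.55267037 0.16514277 0.092     ] 172.7212395999507 0.04032833349473656
tab 153.04712556853687
before 0 [[190.0, 375.0], [173.0, 360.0], [277.0, 349.0], [259.0, 334.0], [149.0, 445.0]]
before 0.006 [[191.0, 365.0], [173.0, 349.0], [278.0, 339.0], [260.0, 324.0], [149.0, 435.0]]
after 0 [[652.0, 381.0], [619.0, 383.0], [631.0, 327.0], [600.0, 329.0], [637.0, 470.0]]
after 0.006 [[652.0, 370.0], [619.0, 372.0], [632.0, 317.0], [600.0, 319.0], [638.0, 460.0]]
```

```bash
python3 -c "
from bench import *
print(hand_in()); print(get_obs()['time_s'])"
```

```text
the job is handed in; nothing more can be done
None
the job is handed in; nothing more can be done
```

The job is done and handed in at about 13 s of the 54 s allowed. The stop button was pressed and released, and the range selector now sits fully home in its new notch.

- **Stop button:** I pressed it with shut fingers until it bottomed out, with the TCP stopped at z = 0.113 m and about 18 N downward, then let go. The later pictures show the head out again.
- **Selector:** I gripped the bar, pulled the knob up about 11 mm and turned it counter-clockwise. I then let it down onto the land and felt onward in steps of 0.8 to 1.7 degrees. Forces stayed at or below about 10 N and 0.35 N m at every reading. When I opened the fingers, the spring dropped the knob home by itself.

**Last checks:**
- **Knob height:** it matches the home height to within about 1 mm in both the wrist and scene pictures.
- **Pointer position:** it was turned about 1.17 rad and is about 0.34 rad past the tab.
- **Clearance and loose parts:** the gripper is clear of everything, at about 0 N. The loose parts on the console and the gauge block look unmoved. I did not check the motion sensor, pinion shaft and screwdriver again, but the arm never worked near them.

**Disagreements:**
- **Camera positions:** the top and wrist cameras disagreed by about 4 mm in y for the selector and stop button. I relied mostly on the wrist camera, and the grip came out centred.
- **Feeling for the notch:** just before I released the knob it had already sunk about 1 mm below the land while still held. The turning torque rose to about 0.33 N m there, well under the 0.9 N m limit.

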